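# Seat the keyed drive hub on the sander spindle and open its dust gate one click

## Task

The drive hub of the bench sander is on its upright shaft but is perched on top of the key: turn it by pushing on its jaws, without lifting it off, until its keyway drops over the key and it sits fully down on the collar. Then slide the shutter of the dust outlet box from shut to its next stop, the half-open one, so that it clicks in and stays there. Let go of everything and leave the jar, the drill and the mallet alone.

Things in the scene. Friction and masses are not known exactly. Their poses are not given: they have to be found in the camera images.
- spindle: Fixed grey machine base, 170 x 170 x 50 mm high; origin: centre of its underside, on the bench, z up along the steel shaft at its centre. A collar of radius 30 mm reaches 60 mm above the bench, the shaft (diameter 30 mm) 145 mm. A key, 12 mm wide, stands 7 mm out of the shaft's +x side from 60 to 80 mm above the bench.
- hub: Loose aluminium drive hub on the shaft, about 0.6 to 0.95 kg: a disc of radius 80 mm, 18 mm thick, with a boss of radius 36 mm, 50 mm high, a bore 31.5 mm wide and three upright jaws. Origin: on its axis at its underside, z up; keyway on its +x. Perched on the key its underside is 80 mm above the bench; seated on the collar 60 mm. It turns freely either way at a few N on a jaw.
- jaw0 (a point): Centre of the top of the jaw at +60 degrees from the keyway, 61 mm from the hub's axis. Each jaw is 34 mm long radially, 18 mm thick, its top 52 mm above the hub's underside (34 mm above the disc).
- jaw1 (a point): The same for the jaw opposite the keyway (180 degrees).
- jaw2 (a point): The same for the jaw at -60 degrees from the keyway.
- gate: Fixed plywood dust outlet box, 130 (x) x 200 (y) x 70 mm high; origin: centre of its underside, on the bench. A round dark port, diameter 70 mm, in its top at y = -45 mm is covered by the shutter between two aluminium rails along y, 12 mm wide, centred 53 mm either side, tops 82 mm above the bench. Three dark marks on the -x rail, 40 mm apart, show the stops.
- shutter (a joint): Travel (m) along gate +y of the shutter, a steel plate 92 x 90 x 5 mm, its top 77 mm above the bench: 0 shut, 0.04 half open, 0.08 fully open. A weighted index wheel holds it at each stop, within about 2 mm. Leaving a stop takes up to about 9 N; once past a hump halfway (20 mm on) it runs forward by itself to the next stop. Pushed on, it leaves the middle stop for the last one in just the same way.
- tab (a point): Centre of the top edge of the shutter's upright push tab: a steel plate 50 mm wide (gate x), 10 mm thick (gate y), 45 mm tall above the shutter. This point is 122 mm above the bench, at gate x = 0, y = -81 mm when shut, and moves with the shutter. Push its -y face, or pinch its thickness.
- jar: Bystander: amber jar, 72 mm wide, 95 mm high, standing; origin at its underside's centre.
- drill: Bystander: black and grey cordless drill lying on its side, about 190 x 195 x 60 mm; origin at the bench under its barrel's rear part.
- mallet: Bystander: wooden mallet lying flat, head 120 x 75 x 72 mm, handle to its -x; origin under the head's centre.
- shaft_top (a point): Centre of the shaft's top, 145 mm above the bench; does not move. An open dark groove in the shaft's +x side (of spindle) runs from the key up to the top and shows the key's direction from above.
- keyway (a point): Upper end of the hub's keyway, 20 mm from the axis on hub +x: a slot 15 mm wide, to 24 mm from the axis, through the boss, seen from above. It starts at least 0.8 rad from the key, either way. Within about 0.08 rad of the key (hub +x along spindle +x) the hub falls 20 mm by its own weight and then turns no more. While perched the hub leans about 2 degrees.
Not all that is in view belongs to the job. What is shaped like the spindle but orange, pink or turquoise is not meant.

How it is judged:
On the way, in this order (a step that is already met when the one before it is completed fails the run):
1. the hub has dropped over the key, with the shutter still shut (z of hub in the frame of spindle below 0.063 m and horizontal distance between hub and spindle below 0.004 m and value of joint shutter below 0.012 m), for 0.2 s.
2. the shutter is at its half-open stop (value of joint shutter between 0.036 and 0.044 m), for 0.2 s.
At the end, for the whole second after the job is handed in: The hub sits on the collar (within 3 mm), centred on the shaft (within 4 mm), upright, its keyway over the key, at rest; the shutter stands at the half-open stop (0.040 m within 4 mm) (all of step 2 and z of hub in the frame of spindle below 0.063 m and horizontal distance between hub and spindle below 0.004 m and angle between hub's own z axis and vertical below 0.05 rad and angle between the x axis of hub and the x axis of spindle, either way round below 0.15 rad and linear speed of hub below 0.02 m/s); the robot touches nothing.
It fails at once if the hub is lifted off (more than 20 mm above where it was perched) (z of hub in the frame of spindle above 0.1 m).
It fails at once if the jar is pushed more than 40 mm (distance of jar from where it was at the start of the episode above 0.04 m).
It fails at once if the drill is pushed more than 40 mm (distance of drill from where it was at the start of the episode above 0.04 m).
It fails at once if the mallet is pushed more than 40 mm (distance of mallet from where it was at the start of the episode above 0.04 m).
It also fails if it takes over 58 s, if anything falls off the work surface, if the arm or the gripper's body presses on something with over 40 N, if the wrist force passes 120 N, or if a joint passes its speed limit or range.

## Robot

A 6-joint arm with a two-finger parallel gripper is mounted at the origin on the work surface. World frame = base frame: x ahead of the robot, y to its left, z up, the work surface at z = 0. Lengths are in m, angles in rad, forces in N, time in s.
With the tool pointing down it reaches from about 0.35 to 0.975 m from the base axis. Payload 17.4 kg.
Tool frame: the origin (TCP) lies at the very end of the fingers, on their centre line; the grasp point (between the pads) lies 19 mm behind it; z points along the fingers, y is the line along which they close (so a half turn about z gives the same grasp; the last joint's range is limited). The gripper opens to 85 mm and grips with 20 to 120 N. Pads are 22 mm wide; open, the fingers measure 114 mm over their backs; the gripper's body (76 mm by 85 mm) begins 54 mm behind the grasp point. The pads swing forward as they close: fully open they stand 13 mm farther back than shut.
Start: joints at [1.097, 0.116, 1.442, -0, 1.584, -0.038], TCP at [0.285, 0.612, 0.193] pointing down, gripper open.
Joint ranges: [-2.83, 2.83], [-0.83, 2.19], [0.07, 2.5], [-1.14, 4.28], [0.01, 3], [-2.97, 2.97]. Speed limits (rad/s): [1.89, 1.89, 2.22, 3.14, 3.14, 3.14].

## Interface

Orientations are given as a unit quaternion [x, y, z, w].
In Python, from cell import bot gives the robot as it stands.
- The arm moves only by the tool apply_moves, never from a script. Its argument "deltas" is one flat list of numbers, 4 for each row, row after row: the shift along the tool's x, y, z in cm, then the turn about the tool's z in rad. A call has 1 to 8 rows; each row shifts and turns the commanded pose from where the row before left it, along the tool's axes as they then stand; what a row does not reach is not made up. A row lasts 1/10 s, in which the tool goes at most 50 mm and 8.59 degrees, less where a joint would pass 70% of its speed; a pose out of reach is approached as far as the arm can. A call is refused whole if a number of a shift passes 5 or a number of a turn 0.15, either way. A call with a gripper value outside its range is refused whole. "jaw" is the closure, from 0 (fully open) to 1 (shut), set as the call begins (left out, the last holds). The fingers move at their own pace and stop on an object; the grip force is fixed at half the most. Time passes only in rows, so rows that do not move let the fingers close. It gives the time, the measured TCP pose, the force, the opening and the grip force at its end, in the units of the state.
- bot.read_state(): the state, without advancing time (a new reading comes with each control period).
- bot.camera(name): name is "scene" or "top"; returns a dict with "image" (384x512x3 uint8, red, green, blue), "fx", "fy", "cx", "cy" (pixels), "world_from_camera" (4x4, takes a point from camera to world coordinates). Camera axes: x right, y down, z forward; pixel columns grow to the right and rows downward; lengths in m; the calibration is good to about 2 mm. A picture is of the moment at which its call begins. There is no depth.
- bot.sign_off(): hands the job in; it is judged then, once.
The state is a dict: "time": time; "q": joint angles; "joint_velocities": joint speeds; "joint_efforts": joint torques, N m; "ee_pos": TCP position; "ee_rot": TCP orientation; "wrist_force": force on the tool from outside, world axes, zero at the start; "ft_torque": the same for the moment, N m; "finger_gap": opening from 0.0 (shut) to 1.0 (fully open); "grip_force": force on a finger pad.
Only numpy, scipy, OpenCV 4.12 (cv2) and the standard library are available. Lean on these libraries where they do the work, as an engineer would, in place of code of your own. Each camera call takes 0.05 s, during which the arm holds its last target. There are 200 camera calls.

## Working session

There is one attempt and no reset: what is moved stays moved. The work goes in short steps, Python scripts to look and compute and a tool call to move; the robot and the scene stay as the last step left them, time stands still between calls to the robot, and variables do not carry over. Pictures are saved under pics/ and viewed, at most 10 in all, crops included, and the job is handed in when it is done.

Besides the shell and the picture viewer there is one more tool, called after "Call:" by a JSON object that holds its "op" and its "data", one argument or row to a line. apply_moves: Moves the arm, as the interface text tells. Its arguments: {"type":"object","properties":{"deltas":{"type":"array","items":{"type":"number"}},"jaw":{"type":"number"}},"required":["deltas"]}

```bash
mkdir -p pics
cat > h.py <<'E'
import numpy as np,cv2
from cell import bot
def cam(n):
    c=bot.camera(n);c['image']=np.asarray(c['image']);c['T']=np.array(c['world_from_camera']);return c
def ray(c,u,v,z):
    d=c['T'][:3,:3]@np.array([(u-c['cx'])/c['fx'],(v-c['cy'])/c['fy'],1]);o=c['T'][:3,3]
    return o+d*(z-o[2])/d[2]
def proj(c,p):
    q=np.linalg.inv(c['T'])@np.append(p,1);return np.array([c['fx']*q[0]/q[2]+c['cx'],c['fy']*q[1]/q[2]+c['cy']])
def save(n,im,k=1):
    cv2.imwrite('pics/'+n,cv2.resize(im[:,:,::-1],None,fx=k,fy=k,interpolation=cv2.INTER_CUBIC))
E
python3 - <<'E'
from h import *
for n in('top','scene'):
    c=cam(n);save(n+'0.png',c['image'],1.5);print(n,c['fx'],c['cx'],c['cy'],c['T'].round(3).tolist());np.save(n+'.npy',c['image'])
s=bot.read_state();print(s['ee_pos'],s['ee_rot'],s['time'],s['finger_gap'])
E
```

```text
top 440.57194826929856 261.5021081828333 197.91786784459322 [[-0.02, -0.998, 0.066, 0.45], [-1.0, 0.02, 0.004, 0.046], [-0.006, -0.066, -0.998, 1.533], [0.0, 0.0, 0.0, 1.0]]
scene 478.4561102371094 262.58469803808663 194.49335080109955 [[0.116, 0.824, -0.554, 1.296], [0.993, -0.102, 0.056, -0.018], [-0.01, -0.557, -0.831, 1.245], [0.0, 0.0, 0.0, 1.0]]
[0.28485328 0.61172965 0.19243344] [ 2.16166202e-01  9.76356442e-01 -5.05277458e-04 -1.28251362e-04] 0.1 0.9999072903669943
```

View pics/top0.png

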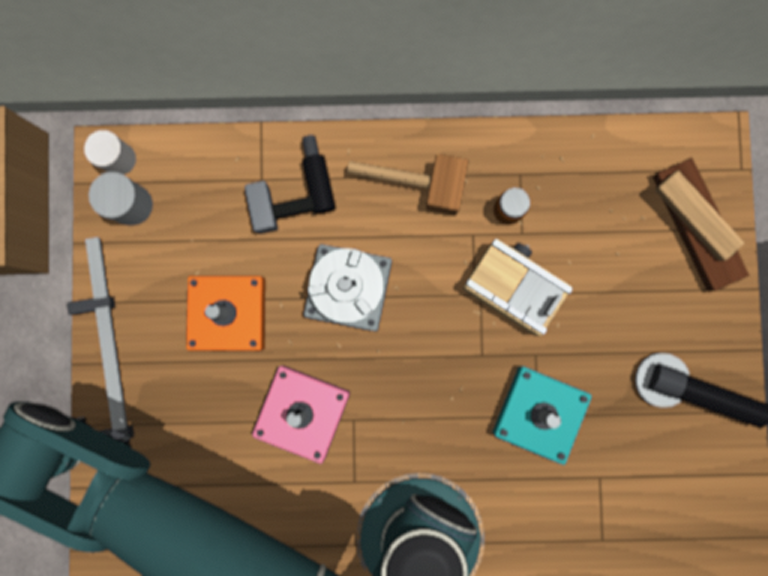

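View pics/scene0.png

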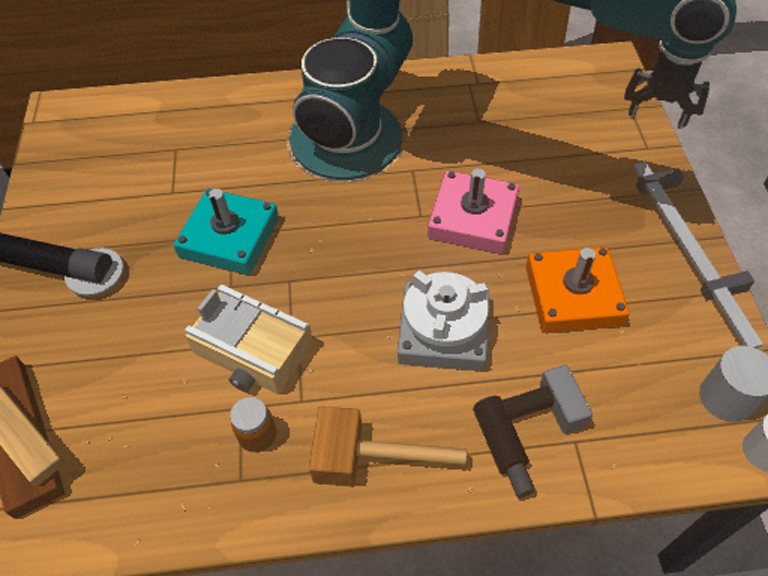

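The grey spindle with the white hub is at top px (345,285) and scene px (446,320), both at 1.5x. The orange (225,313), pink (300,414) and turquoise (543,415) ones are decoys. The gate is at top (520,287), with its tab at (547,305). I'll confirm with one enlarged crop.

Run:
```python
import numpy as np,cv2
t=np.load('top.npy');s=np.load('scene.npy')
a=cv2.resize(t[155:225,195:265],(400,400),interpolation=cv2.INTER_CUBIC)
b=cv2.resize(s[175:250,260:335],(400,400),interpolation=cv2.INTER_CUBIC)
cv2.imwrite('pics/crop1.png',np.hstack([a,b])[:,:,::-1])
```

```text
(no output)
```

View pics/crop1.png

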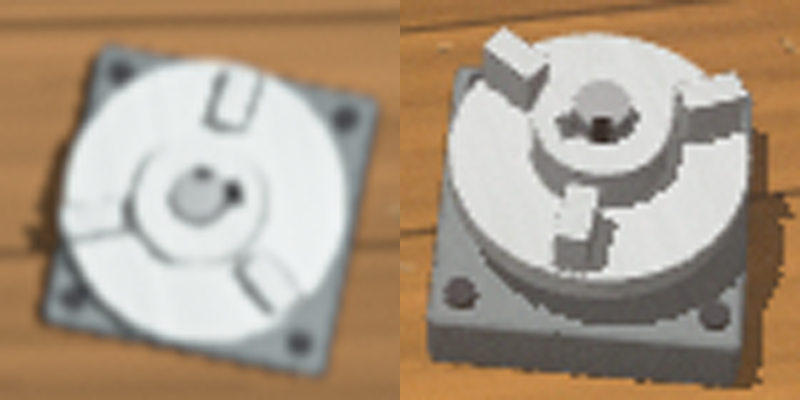

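The crop confirms the grey base with the hub. In the top view the shaft groove points up at crop (203,172), and the keyway is to the right at (232,190), opposite the left jaw at (97,217). So the hub has to turn about +70° (counter-clockwise).

Run:
```python
from h import *
c=cam('top');s=cam('scene');t=c['image']
P=lambda x,y:(195+(x+.5)/400*70-.5,155+(y+.5)/400*70-.5)
B=np.array([ray(c,*P(*p),.05)[:2] for p in[(102,47),(378,97),(325,375),(45,320)]])
print('base',B.mean(0),[np.degrees(np.arctan2(*(B[i]-B[j])[::-1])) for i,j in((0,3),(1,2),(3,2),(0,1))])
g=t.min(2);m=(g>185).astype(np.uint8);m[:155]=0;m[225:]=0;m[:,:195]=0;m[:,265:]=0
k=max(cv2.findContours(m,0,2)[0],key=cv2.contourArea);(u,v),r=cv2.minEnclosingCircle(k);h=ray(c,u,v,.098);print('disc',h,r)
print('shaft',ray(c,*P(195,200),.145)[:2],'groove',ray(c,*P(203,172),.145)[:2],'kway',ray(c,*P(232,190),.130)[:2])
for p in[(235,98),(97,217),(270,280)]:
    w=ray(c,*P(*p),.132)[:2];d=w-h[:2];print('jaw',w,np.hypot(*d),np.degrees(np.arctan2(d[1],d[0])))
a=cv2.resize(t[155:227,305:387],(400,351),interpolation=cv2.INTER_CUBIC)
b=cv2.resize(s['image'][185:266,117:217],(400,324),interpolation=cv2.INTER_CUBIC)
b=np.vstack([b,np.zeros((27,400,3),np.uint8)])
cv2.imwrite('pics/crop2.png',np.hstack([a,b])[:,:,::-1])
```

```text
base [0.57318421 0.15251298] [np.float64(-12.465045527886105), np.float64(-11.876958907871094), np.float64(77.74696208985127), np.float64(78.47821299427711)]
disc [0.57383356 0.15329538 0.098     ] 24.809621810913086
shaft [0.57062766 0.15528759] groove [0.58610098 0.15061777] kway [0.57711903 0.13566744]
jaw [0.6286328  0.13302227] 0.05842906831842386 -20.302078076161003
jaw [0.5633548  0.21121809] 0.05886292434182612 100.25443128146597
jaw [0.52614206 0.11516448] 0.06106098673981684 -141.35652748196912
```

View pics/crop2.png

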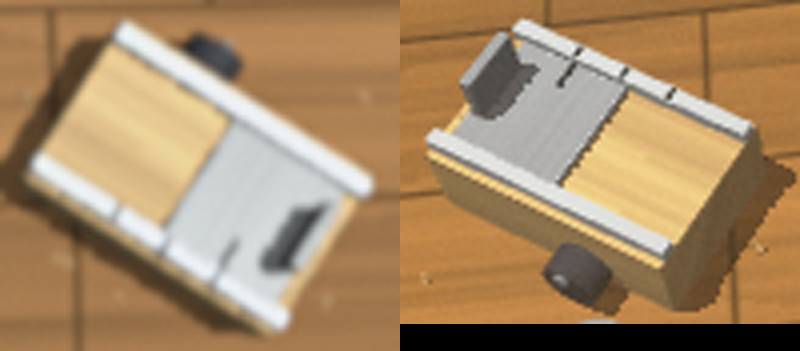

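The gate crop shows the shutter at lower right (-y end) and the marks on the lower rail (-x). The rail ends are at about (30,165)-(283,322) and (122,30)-(367,188). The tab is near (305,240), so the opening direction is up-left. I'll compute the gate and the start of the hub push.

Run:
```python
from h import *
c=cam('top');s=cam('scene')
P=lambda x,y:(305+(x+.5)/400*82-.5,155+(y+.5)/351*72-.5)
Q=lambda x,y:(117+(x-400+.5)/400*100-.5,185+(y+.5)/324*81-.5)
A=[ray(c,*P(*p),.082)[:2] for p in[(30,165),(283,322),(122,30),(367,188)]]
for n,A in(('top',A),('scene',[ray(s,*Q(*p),.082)[:2] for p in[(752,130),(517,25),(668,248),(432,135)]])):
    g=np.mean(A,0);y=(A[0]-A[1])+(A[2]-A[3]);L=np.hypot(*y)/2;y/=2*L
    print(n,g,'yaw_y',np.degrees(np.arctan2(y[1],y[0])),L,np.hypot(*(A[0]+A[1]-A[2]-A[3])/2),'tab',g-.081*y)
    print(proj(c,np.append(g-.081*y,.122)),proj(s,np.append(g-.081*y,.122)))
print('tab scene px ray', ray(s,*Q(487,58),.122))
h=np.array([.5735,.153]);
for ph in(-175,-170,-165): print(ph,h+.066*np.array([np.cos(np.radians(ph)),np.sin(np.radians(ph))]))
```

```text
top [ 0.56450714 -0.22588624] yaw_y 56.175415582462804 0.1983893379737893 0.10966489858895045 tab [ 0.51941831 -0.29317664]
[369.43944601 203.25063289] [137.76139695 199.17760955]
scene [ 0.56477411 -0.22600731] yaw_y 56.19111613044315 0.20007040439520807 0.1061968650398816 tab [ 0.51970373 -0.29331007]
[369.47789223 203.16083447] [137.71077136 199.26655385]
tab scene px ray [ 0.51945208 -0.29146037  0.122     ]
-175 [0.50775115 0.14724772]
-170 [0.50850269 0.14153922]
-165 [0.5097489  0.13591794]
```

Call:
{"op": "apply_moves", "data": {
  "deltas": [0, 0, 0, -0.149, 0, 0, 0, -0.149, 0, 0, 0, -0.149, 0, 0, 0, -0.024, -1, -2.5, 0, 0, -1.7, -3.9, 0, 0, -1.7, -3.9, 0, 0, -1.7, -3.9, 0, 0],
  "jaw": 1
}}

```text
time: 1.1
ee_pos: [0.3512, 0.4708, 0.193]
ee_rot: [-0.016, 1.0, 0.0, 0.0]
wrist_force: [0.4, 1.2, 0.8]
finger_gap: -0.001
grip_force: 0.0
```

Call:
{"op": "apply_moves", "data": {
  "deltas": [-1.7, -3.9, 0, 0, -1.7, -3.9, 0, 0, -1.7, -3.9, 0, 0, -1.7, -3.9, 0, 0, -1.7, -3.9, 0, 0, -1.7, -3.9, 0, 0, -1.7, -3.9, 0, 0, 0, 0, 0, 0]
}}

```text
time: 1.9
ee_pos: [0.4809, 0.1998, 0.1932]
ee_rot: [-0.014, 1.0, -0.0, 0.0]
wrist_force: [-0.8, 0.1, -0.0]
finger_gap: 0.002
grip_force: 0.0
```

Call:
{"op": "apply_moves", "data": {
  "deltas": [-1.3, -2.5, 0, 0, -1.2, -2.5, 0, 0, 0, 0, 3, 0, 0, 0, 3, 0, 0, 0, 2, 0, 0, 0, 0.7, 0, 0, 0, 0, 0]
}}

```text
time: 2.6
ee_pos: [0.5058, 0.1547, 0.1056]
ee_rot: [-0.017, 1.0, -0.0, -0.001]
wrist_force: [0.9, 0.0, 1.0]
finger_gap: 0.002
grip_force: 0.0
```

Call:
{"op": "apply_moves", "data": {
  "deltas": [0, -0.5, 0, 0, -0.01, -0.4, 0, -0.06, -0.01, -0.4, 0, -0.06, -0.01, -0.4, 0, -0.06, -0.01, -0.4, 0, -0.06, -0.01, -0.4, 0, -0.06, -0.01, -0.4, 0, -0.06, 0, 0, 0, 0]
}}

```text
time: 3.4
ee_pos: [0.512, 0.1257, 0.1076]
ee_rot: [-0.196, 0.981, -0.0, 0.001]
wrist_force: [0.7, 0.3, 0.3]
finger_gap: 0.001
grip_force: 0.0
```

Call:
{"op": "apply_moves", "data": {
  "deltas": [-0.01, -0.4, 0, -0.06, -0.01, -0.4, 0, -0.06, -0.01, -0.4, 0, -0.06, -0.01, -0.4, 0, -0.06, -0.01, -0.4, 0, -0.06, -0.01, -0.4, 0, -0.06, 0, 0, 0, 0]
}}

```text
time: 4.1
ee_pos: [0.5247, 0.1058, 0.107]
ee_rot: [-0.368, 0.93, -0.0, 0.001]
wrist_force: [0.1, -0.1, -0.9]
finger_gap: -0.002
grip_force: 0.0
```

Run:
```python
from h import *
c=cam('top');s=cam('scene');p=bot.read_state();e=p['ee_pos'];d=e[:2]-[.5735,.153]
print(e,p['wrist_force'],np.hypot(*d),np.degrees(np.arctan2(d[1],d[0])),2*np.degrees(np.arctan2(p['ee_rot'][1],p['ee_rot'][0])))
a=cv2.resize(c['image'][155:225,195:265],(400,400),interpolation=cv2.INTER_CUBIC)
b=cv2.resize(s['image'][175:250,260:335],(400,400),interpolation=cv2.INTER_CUBIC)
cv2.imwrite('pics/crop3.png',np.hstack([a,b])[:,:,::-1])
```

```text
[0.52438214 0.10606488 0.10665892] [-0.48890739 -0.9816562   0.40289458] 0.06793724967321774 -136.30178041731625 223.0873053940281
```

View pics/crop3.png

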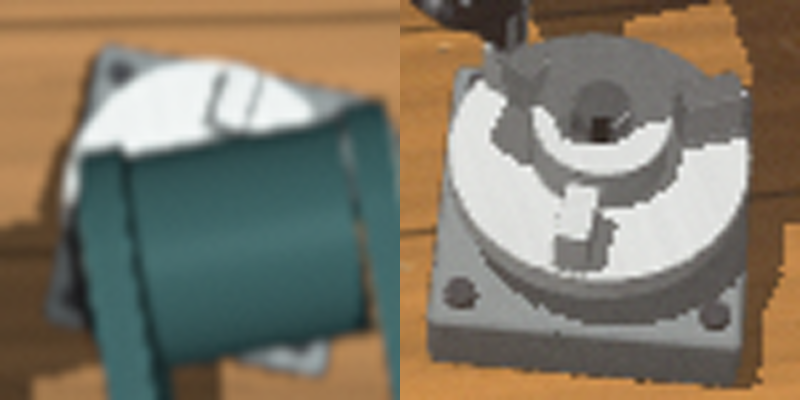

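The scene crop shows the hub still unmoved, with the finger at (500,20) behind jaw2. I'll check where the jaw and TCP project.

Run:
```python
from h import *
s=cam('scene');e=bot.read_state()['ee_pos'];h=np.array([.5735,.153])
K=lambda p:((proj(s,p)-[260,175])*400/75+[400,0]).round()
print('tcp',K(e),'tcp+50',K(e+[0,0,.05]))
for a in(-141,-20,100): print(a,K(np.r_[h+.061*np.array([np.cos(np.radians(a)),np.sin(np.radians(a))]),.132]))
print('shaft',K(np.r_[h,.145]),bot.read_state()['q'],bot.read_state()['wrist_force'])
b=cv2.resize(s['image'][130:250,250:370],(600,600),interpolation=cv2.INTER_CUBIC)
cv2.imwrite('pics/crop4.png',b[:,:,::-1])
```

```text
tcp [498.  76.] tcp+50 [500.  22.]
-141 [515.  50.]
-20 [578. 214.]
100 [710.  88.]
shaft [602. 103.] [ 1.51940152e-01 -1.55911201e-01  1.85039615e+00  2.31174135e-05
  1.44662345e+00 -2.17140702e+00] [0.8343889  1.63829271 0.67374775]
```

View pics/crop4.png

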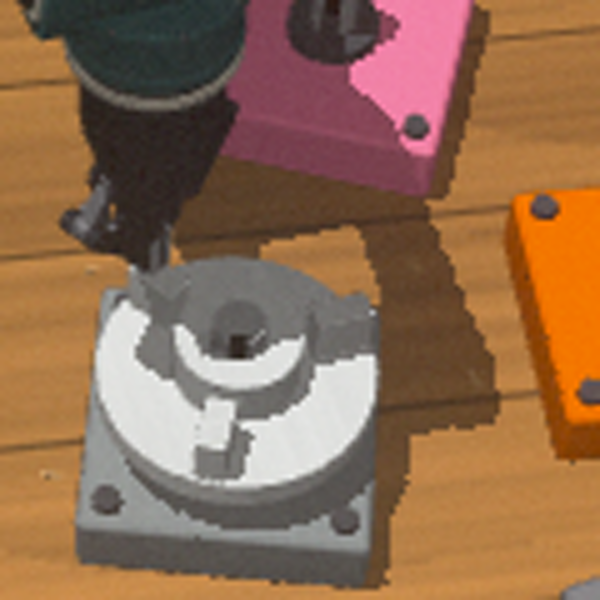

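Call:
{"op": "apply_moves", "data": {
  "deltas": [-0.01, -0.4, 0, -0.06, -0.01, -0.4, 0, -0.06, 0, 0, 0, 0]
}}

```text
time: 4.55
ee_pos: [0.5301, 0.1004, 0.1063]
ee_rot: [-0.423, 0.906, -0.0, 0.0]
wrist_force: [-0.4, 0.1, 0.3]
finger_gap: 0.001
grip_force: 0.0
```

Run:
```python
from h import *
s=cam('scene');p=bot.read_state();print(p['ee_pos'],p['wrist_force'])
a=cv2.resize(np.load('scene.npy')[165:240,255:330],(400,400),interpolation=cv2.INTER_CUBIC)
b=cv2.resize(s['image'][165:240,255:330],(400,400),interpolation=cv2.INTER_CUBIC)
b=np.clip(b.astype(float)*1.5,0,255).astype(np.uint8)
cv2.imwrite('pics/crop5.png',np.hstack([a,b])[:,:,::-1])
```

```text
[0.53000767 0.10053325 0.10622566] [0.71902432 0.56457808 0.27262888]
```

View pics/crop5.png

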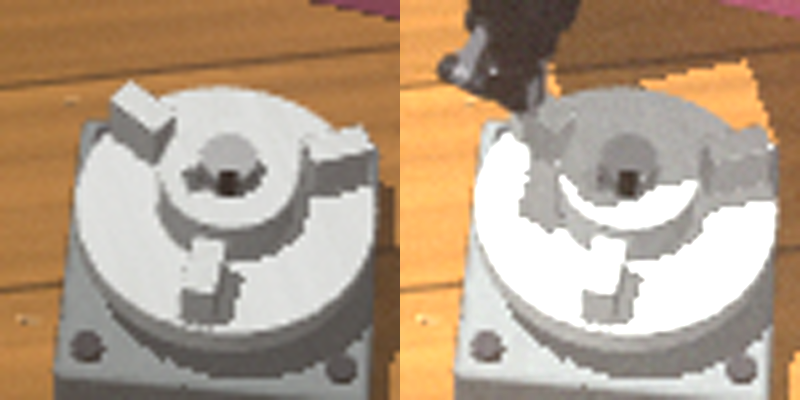

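Left is the original, right is now (4.55 s). The finger's lower end at (525,108) overlaps jaw2's outer corner with no force, and the hub is unmoved. I'll check numerically where the tip really is compared with the reported TCP.

Run:
```python
from h import *
s=cam('scene');e=bot.read_state()['ee_pos']
K=lambda p:((proj(s,p)-[255,165])*400/75+[400,0]).round()
for z in(.106,.12,.132,.145,.16,.18): print(z,K(np.r_[e[:2],z]))
a=np.radians(140);y=np.array([np.cos(a),np.sin(a),0]);x=np.array([np.cos(a+np.pi/2),np.sin(a+np.pi/2),0])
for k in(-1,1): print('y',K(e+k*.02*y+[0,0,.06]),'x',K(e+k*.02*x+[0,0,.06]))
# start pose, open
e0=np.array([.28485,.61173,.1924]);a=np.radians(65);y=np.array([np.cos(a),np.sin(a),0])
for k in(-1,0,1): print('start*1.5',(1.5*proj(s,e0+k*.05*y)).round(),(1.5*proj(s,e0+k*.05*y+[0,0,.013])).round())
g=s['image'].max(2)[165:200,255:300]
print('\n'.join(''.join('#' if v<60 else '+' if v<100 else '-' if v<140 else '.' for v in r) for r in g))
```

```text
0.106 [516. 140.]
0.12 [516. 125.]
0.132 [517. 112.]
0.145 [517.  98.]
0.16 [518.  82.]
0.18 [518.  59.]
y [497. 101.] x [550.  92.]
y [538.  49.] x [485.  58.]
start*1.5 [623. 134.] [624. 130.]
start*1.5 [647. 140.] [649. 135.]
start*1.5 [672. 145.] [674. 140.]
............-+####################+++++++++++
............-+####################+++++++++++
............+####################++++++++++++
............+##+#################++++++++++++
............+#+++###############+++++++++++++
............-#++###############++++++++++++++
.............+--+#############+++++++++++++++
.............---+############++++++++++++++++
............---++############++++++++++++++++
..........-----+#############++++++++++++++++
........-+++--+++###########+++++++++++++++++
.......-+++---++##########+++++++++++++++++++
.......++++---++++########+-.++++++++++++++++
......-+++---++#+-+########+-+++++++++++++-++
.......++++--+++#########+#-.-----+++----+--+
...-----++++++++########+++-.-+-+-+-+++++++++
---........++###########+++-..-++++----------
.............+##########+++-..-+-------------
...............-++######+++------------------
..................-+####+++------------------
...................-+###++-------------------
.....................-++++-------------------
....................-------------------------
..................---------------------------
..................++-------------------------
.................-+..---------------------+--
.................-....--------------------++-
........................-+-------------++++++
........................--------------+-+-++-
..............-.........---------------++-+-+
........................-----.--------+++-+++
..............-.........-------------++++++++
.......................--------------++++###+
........................------.------++++###+
.......................-------..-----++++###+
```

Run:
```python
from h import *
g=np.load('scene.npy').max(2)[40:100,412:480]
print('\n'.join('%3d '%(40+i)+''.join('#' if v<60 else '+' if v<100 else '-' if v<140 else '.' for v in r) for i,r in enumerate(g)))
```

```text
40 ...............+++++++++++#########++++++++-++-----+++++----........
 41 ...............-+++++++++############++++++-+++-+-+++++#--.-........
 42 ................+++++++++##############++++++++++++#####-----.......
 43 ................-++++++++###################+#++#######---..........
 44 .................+++++++###############################-............
 45 .............--..+++++#+##############################-.............
 46 ...........-###+--+++#+###############################-.............
 47 ---------..+##+#..---.-+#############################+---..--.-.....
 48 ..........-+#+++-...--+##############################-.-...--.-.....
 49 ..........+##+++++---+##############################+--.....-.......
 50 ..........+##+#++++++++#############################-.-.......-.....
 51 .........+########++++##############################-.--............
 52 ........-+######+##################################--..---.-.-......
 53 ........+########+#################################--.-.-..-........
 54 .......-+######+#-.-###############################-...--+++-.......
 55 ..
[... 2578 characters left out ...]
.....................................-.....
 91 ................-......................-............................
 92 ................-...................................................
 93 .................-......................-...........................
 94 .................-..................................................
 95 ..................-......................-..........................
 96 ..................-.................................................
 97 ..................-..............----------.........................
 98 ...................-...---------....................................
 99 .............---------..............................................
```

In both poses the visible tip is about 28 mm above the reported TCP (shut), so the finger passed just over the jaw. I'll lift, swing back, then go down lower while watching the force.

Call:
{"op": "apply_moves", "data": {
  "deltas": [0, 0, -1.5, 0, -0.03, 0.67, 0, 0.1, -0.03, 0.67, 0, 0.1, -0.03, 0.67, 0, 0.1, -0.03, 0.67, 0, 0.1, -0.03, 0.67, 0, 0.1, -0.03, 0.67, 0, 0.1, -0.03, 0.67, 0, 0.1]
}}

```text
time: 5.45
ee_pos: [0.5068, 0.1406, 0.1225]
ee_rot: [-0.085, 0.996, 0.0, 0.001]
wrist_force: [1.7, 0.5, 0.4]
finger_gap: -0.001
grip_force: 0.0
```

Call:
{"op": "apply_moves", "data": {
  "deltas": [-0.03, 0.67, 0, 0.1, 0, 0, 1.5, 0, 0, 0, 1, 0, 0, 0, 0.5, 0, 0, 0, 0, 0]
}}

```text
time: 5.95
ee_pos: [0.5054, 0.1464, 0.0899]
ee_rot: [-0.038, 0.999, -0.0, -0.001]
wrist_force: [0.3, 0.4, -0.1]
finger_gap: 0.001
grip_force: 0.0
```

Call:
{"op": "apply_moves", "data": {
  "deltas": [0, 0, 0.5, 0, 0, 0, 0.3, 0, 0, 0, 0, 0]
}}

```text
time: 6.25
ee_pos: [0.5058, 0.1467, 0.0827]
ee_rot: [-0.038, 0.999, -0.0, -0.0]
wrist_force: [-0.8, -0.3, 1.0]
finger_gap: -0.0
grip_force: 0.0
```

Call:
{"op": "apply_moves", "data": {
  "deltas": [-0.01, -0.4, 0, -0.06, -0.01, -0.4, 0, -0.06, -0.01, -0.4, 0, -0.06, -0.01, -0.4, 0, -0.06, -0.01, -0.4, 0, -0.06, -0.01, -0.4, 0, -0.06, -0.01, -0.4, 0, -0.06, 0, 0, 0, 0]
}}

```text
time: 7.05
ee_pos: [0.5137, 0.1199, 0.0833]
ee_rot: [-0.245, 0.969, 0.0, 0.0]
wrist_force: [-1.1, 0.2, 0.3]
finger_gap: -0.003
grip_force: 0.5
```

```bash
cat > st.py <<'E'
from h import *
import sys
s=cam('scene');p=bot.read_state();e=p['ee_pos'];d=e[:2]-[.5735,.153]
print(e,np.array(p['wrist_force']).round(1),np.hypot(*d),np.degrees(np.arctan2(d[1],d[0]))%360,2*np.degrees(np.arctan2(p['ee_rot'][1],p['ee_rot'][0])))
b=cv2.resize(s['image'][165:240,255:330],(600,600),interpolation=cv2.INTER_CUBIC)
cv2.imwrite('pics/%s.png'%sys.argv[1],b[:,:,::-1])
# hub motion cue: change against first picture in the near (+x) part of the disc
D=cv2.absdiff(s['image'],np.load('scene.npy'))[205:240,262:330].max(2);print('changed px',(D>50).sum())
g=s['image'].max(2)[200:240,262:330]
print('\n'.join(''.join('#' if v<110 else '-' if v<160 else '+' if v<200 else '.' for v in r) for r in g))
E
python3 st.py a1
```

```text
[0.51368061 0.12002572 0.08330813] [-0.5  0.7  1.1] 0.06830565021916062 208.86489780382706 208.2940645058564
changed px 133
++++++-...............++....-###########........----..........+#####
++++++-...............+-....+--+.-#####........+---............#####
++++++-...............+-+......................----............-####
++++++-...............+--+....................-#---............#####
++++++-...............+---+..................+##---............-####
++++++-...............+----+................-###---............-####
++++++-+...............------+............+-###---.............-####
++++++-+...............+--------++...+.+--#####---.............#####
++++++-+................--------------#-##--##---..............-####
+++++---................+--------------#--###----.............+#####
+++++---+................+------..++++--#####---..............-#####
+++++---+..................-----......----#---................-#####
+++++----...................+---......--#----................+######
+++++----+.....................+......----...................-######
+++++-----
[... 1083 characters left out ...]
#---######
+++----######--------#########---------##################-----######
+++---######----------####################################----#####+
+++-----####-----------####################################---#####+
+++----------------------###########################--######--####++
+++--------------------------#####################----######--####++
+++-----------------------------###############--------#####--####++
+++#########-------------------------------------------####---####++
+++#####################---#----------------------------------####++
+++#################################--------------------------####++
+++############################################---------------####++
```

The hub now turns with the finger: the front jaw shifted about 2.5 px to +y.

Call:
{"op": "apply_moves", "data": {
  "deltas": [-0.01, -0.4, 0, -0.06, -0.01, -0.4, 0, -0.06, -0.01, -0.4, 0, -0.06, -0.01, -0.4, 0, -0.06, -0.01, -0.4, 0, -0.06, -0.01, -0.4, 0, -0.06, -0.01, -0.4, 0, -0.06, 0, 0, 0, 0]
}}

```text
time: 7.9
ee_pos: [0.5317, 0.0989, 0.0833]
ee_rot: [-0.442, 0.897, 0.0, 0.0]
wrist_force: [-0.9, 1.2, 1.5]
finger_gap: 0.003
grip_force: 0.7
```

Call:
{"op": "apply_moves", "data": {
  "deltas": [-0.01, -0.4, 0, -0.06, -0.01, -0.4, 0, -0.06, -0.01, -0.4, 0, -0.06, -0.01, -0.4, 0, -0.06, -0.01, -0.4, 0, -0.06, -0.01, -0.4, 0, -0.06, 0, 0, 0, 0]
}}

```text
time: 8.6
ee_pos: [0.5528, 0.0879, 0.0831]
ee_rot: [-0.595, 0.804, -0.0, -0.0]
wrist_force: [-0.3, 0.7, 1.3]
finger_gap: 0.002
grip_force: 0.4
```

```bash
python3 st.py a2|head -2
```

```text
[0.55261437 0.08785785 0.08310669] [-0.5  0.9  0.6] 0.06840840209405703 252.22330596165045 252.8701363747808
changed px 512
```

View pics/a2.png

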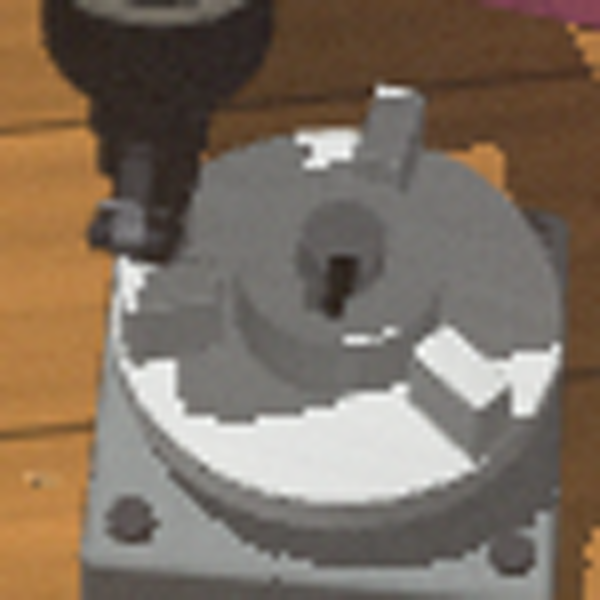

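The picture shows the keyway (330,290) nearly under the groove (345,268), with roughly 20° to go and jaw0 at (460,365). I'll continue slowly.

Call:
{"op": "apply_moves", "data": {
  "deltas": [-0.01, -0.34, 0, -0.05, -0.01, -0.34, 0, -0.05, -0.01, -0.34, 0, -0.05, -0.01, -0.34, 0, -0.05, 0, 0, 0, 0]
}}

```text
time: 9.15
ee_pos: [0.5661, 0.0852, 0.0831]
ee_rot: [-0.672, 0.741, -0.0, -0.0]
wrist_force: [-0.6, -0.0, 0.5]
finger_gap: 0.0
grip_force: 0.0
```

```bash
cat > st2.py <<'E'
from h import *
s=cam('scene');p=bot.read_state();e=p['ee_pos'];d=e[:2]-[.5735,.153]
print(e,np.array(p['wrist_force']).round(1),np.hypot(*d),np.degrees(np.arctan2(d[1],d[0]))%360)
K=lambda a,z,r=.061:proj(s,np.r_[.5735+r*np.cos(np.radians(a)),.153+r*np.sin(np.radians(a)),z]).round(1)
print('jaw0 perched/seated pred',K(48,.132),K(48,.112),'near rim',K(0,.098,.08),K(0,.078,.08))
g=s['image'].max(2)[195:245,275:331]
print('\n'.join(''.join('#' if v<110 else '-' if v<160 else '+' if v<200 else '.' for v in r) for r in g))
E
python3 st2.py
```

```text
[0.56589228 0.08520769 0.08306041] [-0.4  0.   0.1] 0.06821785139368597 263.59700100268975
jaw0 perched/seated pred [316.2 207.5] [315.6 211.3] near rim [301.5 227.7] [301.1 231.3]
#####------------############---------------############
#####------------###########-----------------###########
#####------------###########------------------##########
######-----------###########-------------------#########
######-----------###########-------------------#########
#####------------###########--------------------########
##--#------------###########--------------------########
....-------------###########--------------------########
....-----#-------###########---------------------#######
..-----#-##-------#########----------------------#######
+--------##--------#######--------#--------------#######
..------####-------######---------#--------------#######
.--------###-------######--------##---------------######
.--------####------#####---------##---#-----------######
.-----###-#####-----------------##----------------######
.--######-######--------------####----------------######
#######
[... 1230 characters left out ...]
-#####---#####++
----------####---------#-#---#########---######--####+++
-------------######-###############------######--####+++
----------------################----------#####--####+++
------------------------#-----------------####---####+++
###########---#----------------------------------####+++
######################---------------------------####+++
##################################---------------####+++
##############################################--#####+++
#####################################################+++
#####################################################+++
#####################################################+++
++++++--##-#########################################++++
```

Jaw0 now sits at about (315,212) and the near rim at row 231, which matches the seated prediction (315.6,211.3 / 231.3). The hub has dropped. I'll back off, lift, and turn the tool for the gate.

Call:
{"op": "apply_moves", "data": {
  "deltas": [0, 0.4, 0, 0, 0, 0, -2, 0, 0, 0, -3, 0, 0, 0, -3, 0, 0, 0, -2, 0.147, 0, 0, -1.5, 0.147, 0, 0, 0, 0.147, 0, 0, 0, 0.147]
}}

```text
time: 10.0
ee_pos: [0.5618, 0.0856, 0.1987]
ee_rot: [-0.425, 0.905, -0.0, 0.0]
wrist_force: [-0.1, 0.3, 0.1]
finger_gap: -0.001
grip_force: 0.0
```

Call:
{"op": "apply_moves", "data": {
  "deltas": [0, 0, 0, 0.147, 0, 0, 0, 0.147, 0, 0, 0, 0.147, 0, 0, 0, 0.147, 0, 0, 0, 0.147, 0, 0, 0, 0.147, 0, 0, 0, 0.147, 0, 0, 0, 0.147]
}}

```text
time: 10.8
ee_pos: [0.5616, 0.0856, 0.1981]
ee_rot: [0.148, 0.989, -0.0, 0.0]
wrist_force: [-0.1, -0.2, -0.6]
finger_gap: -0.001
grip_force: 0.0
```

Call:
{"op": "apply_moves", "data": {
  "deltas": [0, 0, 0, 0.147, 0, 0, 0, 0.147, 0, 0, 0, 0]
}}

```text
time: 11.1
ee_pos: [0.5616, 0.0856, 0.1981]
ee_rot: [0.289, 0.957, -0.0, 0.0]
wrist_force: [-0.6, -0.0, -0.2]
finger_gap: -0.001
grip_force: 0.0
```

```bash
cat > go.py <<'E'
from h import *
p=bot.read_state();e=p['ee_pos'];a=2*np.arctan2(p['ee_rot'][1],p['ee_rot'][0])
x=np.array([np.cos(a),np.sin(a)]);y=np.array([x[1],-x[0]])
gy=np.array([np.cos(np.radians(56.2)),np.sin(np.radians(56.2))])
T=np.array([.5196,-.2927])-.045*gy;d=T-e[:2]
print(e,np.degrees(a),p['q'].round(2) if hasattr(p['q'],'round') else p['q'],'tool cm',100*d@x,100*d@y)
rel=e[:2]-np.array([.5196,-.2927]);print('from tab along gy,gx mm',1000*rel@gy,1000*rel@np.array([gy[1],-gy[0]]))
E
python3 go.py; python3 st2.py|head -1
```

```text
[0.56163398 0.08562819 0.19813183] 146.3546437165484 [ 0.11 -0.12  1.67 -0.    1.59 -0.88] tool cm -17.449898090330812 -38.324054424035324
from tab along gy,gx mm 337.76816881021324 -175.53272638346206
[0.56169236 0.08560038 0.19814792] [0.5 1.2 0.7] 0.0684260903440158 260.0632725778407
```

Yaw is 146.4°. I'll make 9 rows of (-1.94, -4.26).

Call:
{"op": "apply_moves", "data": {
  "deltas": [-1, -2, 0, 0, -1.9, -4.2, 0, 0, -1.9, -4.2, 0, 0, -1.9, -4.2, 0, 0, -1.9, -4.2, 0, 0, -1.9, -4.2, 0, 0, -1.9, -4.2, 0, 0, -1.9, -4.2, 0, 0]
}}

```text
time: 11.95
ee_pos: [0.5078, -0.257, 0.1983]
ee_rot: [0.285, 0.958, -0.0, 0.0]
wrist_force: [1.1, 1.3, 0.1]
finger_gap: -0.003
grip_force: 0.0
```

Call:
{"op": "apply_moves", "data": {
  "deltas": [-1.9, -4.2, 0, 0, -1.2, -2.7, 0, 0, 0, 0, 0, 0]
}}

```text
time: 12.25
ee_pos: [0.4953, -0.3329, 0.1976]
ee_rot: [0.287, 0.958, -0.0, -0.0]
wrist_force: [0.2, -0.1, -1.1]
finger_gap: -0.002
grip_force: 0.0
```

```bash
python3 go.py
python3 - <<'E'
from h import *
c=cam('top');s=cam('scene')
a=cv2.resize(c['image'][155:225,195:265],(400,400),interpolation=cv2.INTER_CUBIC)
b=cv2.resize(s['image'][130:250,100:220],(400,400),interpolation=cv2.INTER_CUBIC)
cv2.imwrite('pics/crop6.png',np.hstack([a,b])[:,:,::-1])
E
```

```text
[ 0.4953424  -0.33294975  0.19759886] 146.65236647891646 [-0.63 -0.05  1.61 -0.    1.59 -1.62] tool cm 0.2217677788052902 0.19588829059242371
from tab along gy,gx mm -46.94131283713113 2.233074445497787
```

View pics/crop6.png

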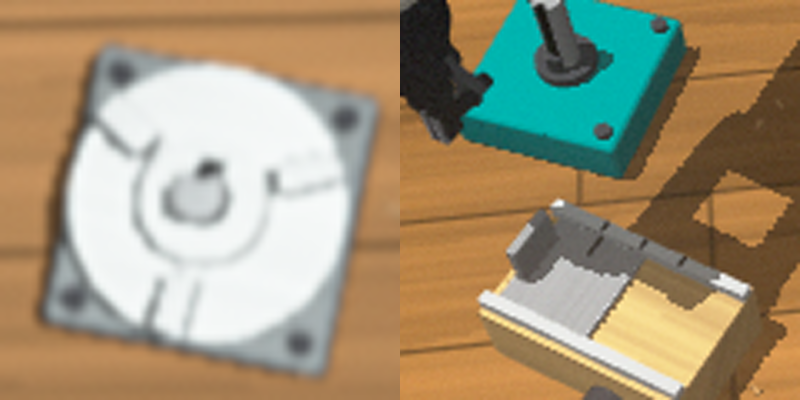

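The left crop shows the hub seated with the keyway (210,168) over the key. The right crop shows the shutter shut, the tab at (530,245) and the gripper behind it. Next I descend behind the tab.

Call:
{"op": "apply_moves", "data": {
  "deltas": [0.2, 0, 3, 0, 0, 0, 4, 0, 0, 0, 4, 0, 0, 0, 2, 0, 0, 1, 0, 0, 0, 1, 0, 0, 0, 0.5, 0, 0, 0, 0, 0, 0]
}}

```text
time: 13.15
ee_pos: [0.5097, -0.3074, 0.0698]
ee_rot: [0.286, 0.958, -0.0, 0.001]
wrist_force: [-5.0, -4.0, 1.8]
finger_gap: 0.0
grip_force: 2.8
```

```bash
python3 go.py|tail -1
cat > sh.py <<'E'
from h import *
s=cam('scene');I=s['image'];p=bot.read_state();print(np.array(p['wrist_force']).round(1))
g=I.max(2)[178:236,118:180]
print('\n'.join('%3d '%(178+i)+''.join('#' if v<90 else '+' if v<130 else '-' if v<170 else 'w' if int(I[178+i,118+j,0])-I[178+i,118+j,2]>50 else '.' for j,v in enumerate(r)) for i,r in enumerate(g)))
gc=np.array([.5646,-.226]);gy=np.array([np.cos(np.radians(56.2)),np.sin(np.radians(56.2))])
for q in(0,.02,.04,.08): print(q,'edge',proj(s,np.r_[gc+gy*(q),.077]).round(1),'tab',proj(s,np.r_[gc+gy*(q-.081),.122]).round(1))
E
python3 sh.py
```

```text
from tab along gy,gx mm -17.748033521923773 -0.026045341352949045
[-1.7 -2.8  1.6]
178 ####################+wwwww#####+++++++++++++++#####+++++wwwwww
179 #####################-wwwwwww-###+++++++++++++#####+++++wwwwww
180 #####################+wwwwwwwwwww-###+++++++++####+++++wwwwwww
181 ######################wwwwwwwwwwwww----+#++++++###+++++wwwwwww
182 ######################wwwwwwwwwwwww--wwww+##+++##+++++wwwwwwww
183 ######################-wwwwwwwwwwww--wwwwwwww-###++++wwwwwwwww
184 #######################+wwwwwwwwwww--wwwwwwwwwwwwwwwwwwwwwwww+
185 #########################++##-wwwww--wwwwwwwwwwwwwwwwwwwwwww+#
186 ##############################-wwww--wwwwwwwwwwwwwwwwwwwwww+++
187 ###################+##########+wwww--wwwwwww-wwwwwwwwwwwww-+++
188 ###################+##########-wwww--wwwwwwwwwwwwww-ww---+####
189 +##################+#########+wwwww--wwwww--w---------+++#####
190 w+##+#######################----------------+++++-------++++++
191 www-w+#####################++++++-+++++-------wwwwwwwww+++++++
192 wwwwww+####################.-++-+++--wwwwwwwwwwwwwwwww++++++++
193 wwwwww-#
[... 2333 characters left out ...]
228 wwwwwwww------wwwwww---..................++wwwwwwwwwwwwwwwwwww
229 wwwwwwww--------wwwwww---...............-+-wwwwwwwwwwwwwwwwwww
230 wwwwwwwww---------wwwwww---.............+wwwwwwwwwwwwwwwwwwwww
231 wwwwwwwww-----------wwwwww---..........+-wwwwwwwwwwwwwwwwwwwww
232 wwwwwwww---------------wwwww.--..........wwwwwwwwwwwwwwwwwwwww
233 ----++------------------wwwwww.--..........wwwwwwwwwwwwwwwwwww
234 ---wwwwwwww----------------wwwww.--..........wwwwwwwwwwwwwwwww
235 wwwwwwwwwwww-----------------wwwww.--..........wwwwwwwwwwwwwww
0 edge [164.6 218.6] tab [137.7 199.2]
0.02 edge [170.5 221.3] tab [143.6 201.9]
0.04 edge [176.5 224. ] tab [149.5 204.6]
0.08 edge [188.5 229.6] tab [161.4 210.1]
```

Contact made (about 6 N). Now push slowly toward the hump.

Call:
{"op": "apply_moves", "data": {
  "deltas": [0, 0.3, 0, 0, 0, 0.3, 0, 0, 0, 0.3, 0, 0, 0, 0.3, 0, 0, 0, 0.2, 0, 0, 0, 0.2, 0, 0, 0, 0, 0, 0]
}}

```text
time: 13.9
ee_pos: [0.5177, -0.2945, 0.0685]
ee_rot: [0.287, 0.958, 0.0, 0.0]
wrist_force: [-0.7, -0.3, 0.1]
finger_gap: -0.004
grip_force: 0.0
```

```bash
python3 go.py|tail -1; python3 sh.py | sed -n '1p;36,50p'
```

```text
from tab along gy,gx mm -2.5232704099019037 -0.6214832356360805
[0.5 0.5 0.3]
212 wwwwwwwwwwwwwwwwwwwww+++#+###+++++++++++++++++++++++++++++++--
213 wwwwwwwwwwwwwwwwwwww-+++++++++++++++++++++++++++++++++++++++--
214 wwwwwwwwwwwwwwwwwwww+#++++#++++++++++++++++++++++++++++++++---
215 wwwwwwwwwwwwwwwwwwww++-++#+++++++++++++++++++++++++++++++++---
216 wwwwwwwwwwwwwwwwwwww+-.-+++++++....+++++++++++++++++++++++----
217 wwwwwww..wwwwwwwwwww.....-.+.........++++++++++++++++++++++---
218 wwwwww.....wwwwwwwww......................++++++++++++++++++-+
219 wwwwww........wwwww..................................++++++++-
220 wwwwww..........ww...................................++-----++
221 wwwwww--............w...............w................+ww----+-
222 wwwwwww.--..............................w...........+-wwww----
223 wwwwwwwww.--.......................................++wwwwwww--
224 wwwww-wwwww.--...................................w--wwwwwwwwww
225 wwwwww--wwwww.---.................................+-wwwwwwwwww
226 wwwwwww---wwwww.---..............................+-wwwwwwwwwwwsh.py:4: RuntimeWarning: overflow encountered in scalar subtract
  print('\n'.join('%3d '%(178+i)+''.join('#' if v<90 else '+' if v<130 else '-' if v<170 else 'w' if int(I[178+i,118+j,0])-I[178+i,118+j,2]>50 else '.' for j,v in enumerate(r)) for i,r in enumerate(g)))
```

Call:
{"op": "apply_moves", "data": {
  "deltas": [0, 0.2, 0, 0, 0, 0.2, 0, 0, 0, 0, 0, 0]
}}

```text
time: 14.25
ee_pos: [0.5197, -0.291, 0.068]
ee_rot: [0.287, 0.958, 0.0, -0.0]
wrist_force: [-0.5, -0.1, -0.2]
finger_gap: 0.007
grip_force: 0.0
```

```bash
python3 go.py|tail -1; python3 sh.py 2>/dev/null| sed -n '1p;38,50p'
```

```text
from tab along gy,gx mm 1.4951693812823716 -0.8620620341708571
[0.9 0.2 0.7]
214 wwwwwwwwwwwwwwwwwwww+#####+++###++++++++++++++++++++++++++++++
215 wwwwwwwwwwwwwwwwwwww+#####++++##++++++++++++++++++++++++++++++
216 wwwwwwwwwwwwwwwwwwww+######+++#+++++++++++++++++++++++++++++++
217 wwwwwww..wwwwwwwwwww-+####+++##+++++.+++++++++++++++++++++++++
218 wwwwww.....wwwwwwwwww+###+.-+++++++......+++++++++++++++++++++
219 wwwwww........wwwwwww++##.....+..............+++...+++++++++++
220 wwwwww..........wwwwww+#-..............................+++++++
221 wwwwww--..........wwww+-..................................++--
222 wwwwwww.--..........ww....................................+---
223 wwwwwwwww.--........................w....................+----
224 wwwww-wwwww.--............w.............................-+wwww
225 wwwwww--wwwww.---......................................-+-wwww
226 wwwwwww---wwwww.---.............................w.....w--wwwww
```

It has passed the hump and is running forward by itself. I'll back off and let it settle.

Call:
{"op": "apply_moves", "data": {
  "deltas": [0, 0, 0, 0, 0, 0, 0, 0, 0, -1, 0, 0, 0, -2, 0, 0, 0, -1, 0, 0, 0, 0, -3, 0, 0, 0, -4, 0, 0, 0, -4, 0]
}}

```text
time: 15.1
ee_pos: [0.497, -0.325, 0.1792]
ee_rot: [0.288, 0.958, 0.0, -0.0]
wrist_force: [0.5, -0.2, 0.6]
finger_gap: 0.003
grip_force: 0.0
```

Call:
{"op": "apply_moves", "data": {
  "deltas": [-2, -4, 0, 0, -2, -4, 0, 0, 0, -4, 0, 0, 0, 0, 0, 0]
}}

```text
time: 15.5
ee_pos: [0.4624, -0.4505, 0.1775]
ee_rot: [0.289, 0.957, -0.0, -0.0]
wrist_force: [0.7, 0.1, 0.2]
finger_gap: 0.001
grip_force: 0.0
```

Run:
```python
from h import *
c=cam('top');s=cam('scene')
a=cv2.resize(s['image'][165:245,255:335],(400,400),interpolation=cv2.INTER_CUBIC)
b=cv2.resize(s['image'][165:265,110:210],(400,400),interpolation=cv2.INTER_CUBIC)
gc=np.array([.5646,-.226]);gy=np.array([np.cos(np.radians(56.2)),np.sin(np.radians(56.2))])
for q in(0,.04,.08): print(q,'edge crop',((proj(s,np.r_[gc+gy*q,.077])-[110,165])*4+[400,0]).round(),'tab',((proj(s,np.r_[gc+gy*(q-.081),.122])-[110,165])*4+[400,0]).round())
cv2.imwrite('pics/crop7.png',np.hstack([a,b])[:,:,::-1])
```

```text
0 edge crop [619. 214.] tab [511. 137.]
0.04 edge crop [666. 236.] tab [558. 158.]
0.08 edge crop [714. 258.] tab [606. 180.]
```

View pics/crop7.png

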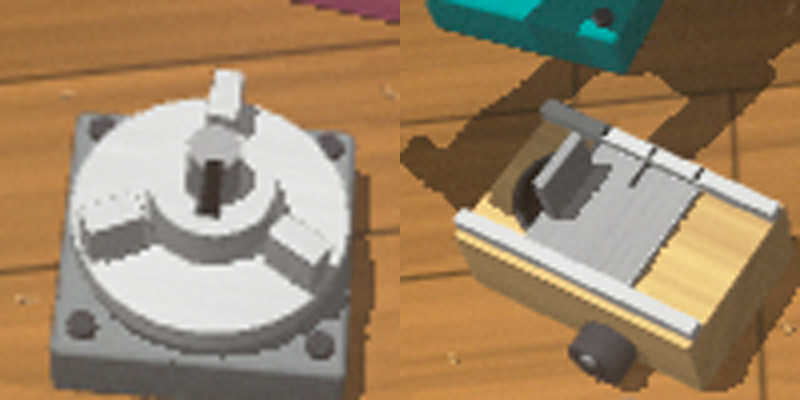

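The left crop shows the hub down, with the groove and keyway in line at (210,190). The right crop shows the shutter half open: its edge is centred near (666,238) and the tab near (558,160), matching the 0.04 prediction. The arm is clear, so I'm handing in.

```bash
python3 -c "
from cell import bot
print(bot.sign_off())"
```

```text
the job is handed in; nothing more can be done
None
```

I handed the job in at about 15.6 s. In the last pictures the hub sits on the collar with its keyway over the key, the shutter is at the half-open stop, and the arm is clear of everything; sign-off returned no verdict.

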